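# Fill the foam kit tray with the power-supply parts

### The arm

A 6-joint arm with a two-finger parallel gripper is mounted at the origin on the work surface. World frame = base frame: x ahead of the robot, y to its left, z up, the work surface at z = 0. Lengths are in m, angles in rad, forces in N, time in s.
With the tool pointing down it reaches from about 0.35 to 0.775 m from the base axis. Payload 5.5 kg.
Tool frame: the origin (TCP) lies at the very end of the fingers, on their centre line; the grasp point (between the pads) lies 19 mm behind it; z points along the fingers, y is the line along which they close (so a half turn about z gives the same grasp; the last joint's range is limited). The gripper opens to 85 mm and grips with 20 to 120 N. Pads are 22 mm wide; open, the fingers measure 114 mm over their backs; the gripper's body (76 mm by 85 mm) begins 54 mm behind the grasp point. The pads swing forward as they close: fully open they stand 13 mm farther back than shut.
Start: joints at [-1.436, 0.313, 0.046, 1.304, 0, 1.431], TCP at [0.156, -0.553, 0.231] pointing down, gripper open.
Joint ranges: [-2.76, 2.76], [-0.86, 1.69], [-1.03, 1.26], [-2.2, 2.34], [-1.47, 1.5], [-3.14, 3.14]. Speed limits (rad/s): [2.57, 2.57, 3.14, 3.14, 3.14, 3.14].

### API

Orientations are given as a unit quaternion [w, x, y, z].
In Python, from workcell import env, viewer, nets gives the robot as it stands. The module is installed in compiled form; this text tells all that it offers.
- The arm moves only by the shell command python3 -m creep 'ROWS' [OPENING] [FORCE]. ROWS is a JSON list of rows, 1 to 8 of them, each of 6 numbers: dx, dy, dz in m, then a rotation vector rx, ry, rz in rad; each row is the pose to reach, as a shift and turn from the pose commanded when the command began, along the tool's axes at that moment; what a row does not reach only later rows make up. A row lasts 1/8 s, in which the tool goes at most 0.0625 m and 0.188 rad, less where a joint would pass 70% of its speed; a pose out of reach is approached as far as the arm can. OPENING is the finger opening in m, set as the command begins (- or left out keeps the last). The fingers move at their own pace and stop on an object; FORCE is the grip in N (left out, the last holds). Time passes only in rows, so rows that do not move let the fingers close. It prints the time, the measured TCP pose, the force, the opening and the grip force at its end.
- env.get_state(): the state, without advancing time (a new reading comes with each control period).
- viewer.read_camera(name): name is "scene" or "top" or "wrist"; returns a dict with "image" (480x640x3 uint8, red, green, blue), "K" (3x3 intrinsics, pixels), "R" (3x3) and "t" (3): a world point X has camera coordinates R X + t. Camera axes: x right, y down, z forward; pixel columns grow to the right and rows downward; lengths in m; the calibration is good to about 2 mm. A picture is of the moment at which its call begins. There is no depth.
- env.hand_in(): hands the job in; it is judged then, once.
Trained networks look in a picture, given as the dict that the camera call returned (one of the last four; its "shot" number tells which), for a name from the list of things; names that differ only in an ending like _2 or _b are one class to them, and where a whole thing is asked for, a point or a joint stands for the part that bears it (a point fixed in the world has none). Each returns a list of dicts, best first, with "confidence" (0 to 1); they miss things now and then, are a little off and sometimes report something else, mostly with a low value. They report only what shows in the picture. A call takes as long as a camera call. They do not tell look-alikes from the thing itself.
- nets.outline_of(label, picture): "region" (480x640 bool, what is visible of it) and "box" ([left, top, right, bottom] in pixels, round what is visible of it).
The state is a dict: "clock": time; "joint_pos": joint angles; "qvel": joint speeds; "tau": joint torques, N m; "tcp_pos": TCP position; "orientation": TCP orientation; "wrist_force": force on the tool from outside, world axes, zero at the start; "ft_torque": the same for the moment, N m; "finger_gap": finger opening in m; "grip_force": force on a finger pad.
Only numpy, scipy, OpenCV 4.12 (cv2) and the standard library are available. Lean on these libraries where they do the work, as an engineer would, in place of code of your own. Each camera call takes 0.05 s, during which the arm holds its last target. There are 200 camera calls.

### The job

Fill the kit tray for the power-supply rebuild: stand the three can capacitors, terminals up, and lay the wound toroidal choke flat, each in the foam nest whose cut-out fits it, with its base down on the nest's floor. The smallest capacitor is standing in the hole of the choke. Set the parts down rather than dropping them in, and leave the heatsink and the transformer where they are on the bench.

Things in the scene. Friction and masses are not known exactly. Their poses are not given: they have to be found in the camera images.
- cap_small: Smallest can capacitor: dark-sleeved upright cylinder with a light stripe down one side, standing on its flat end, two thin solder tags up (terminals 5 mm more); 25 mm diameter, 55 mm tall, 40 g. Origin: centre of its underside; z up along its axis. At the start it stands on the table inside the choke's hole, 25 mm of it showing above the choke.
- cap_medium: Middle-sized can capacitor: dark-sleeved upright cylinder with a light stripe down one side, standing on its flat end, two thin solder tags up (terminals 5 mm more); 35 mm diameter, 50 mm tall, 75 g. Origin: centre of its underside; z up along its axis.
- cap_large: Largest can capacitor: dark-sleeved upright cylinder with a light stripe down one side, standing on its flat end, two screw terminals up (terminals 7 mm more); 51 mm diameter, 65 mm tall, 150 to 240 g. Origin: centre of its underside; z up along its axis.
- choke: Toroidal choke: a cream ring core wound with copper wire, lying flat; 62 mm outside diameter, 34 mm hole right through, 30 mm high, 150 to 310 g. Origin: on the ring's axis at its underside; z along its axis, up.
- nest_small: Foam nest for the smallest capacitor: fixed charcoal block 88 x 88 mm, 20 mm high, with a round 36 mm diameter recess 12 mm deep in the middle (grey floor 8 mm above the block's underside). Origin: centre of the block's underside, 4 mm above the table; z up, x and y along its sides. The four nests stand in any order 90 mm apart, in a row along y, in one black tray (rim 18 mm high).
- nest_medium: Foam nest for the middle-sized capacitor: fixed charcoal block 88 x 88 mm, 20 mm high, with a round 46 mm diameter recess 12 mm deep in the middle (grey floor 8 mm above the block's underside). Origin: centre of the block's underside, 4 mm above the table; z up, x and y along its sides. In the same tray.
- nest_large: Foam nest for the largest capacitor: fixed charcoal block 88 x 88 mm, 20 mm high, with a round 62 mm diameter recess 12 mm deep in the middle (grey floor 8 mm above the block's underside). Origin: centre of the block's underside, 4 mm above the table; z up, x and y along its sides. In the same tray.
- nest_choke: Foam nest for the choke: fixed charcoal block 88 x 88 mm, 20 mm high, with a ring-shaped 74 mm diameter recess 12 mm deep in the middle (grey floor 8 mm above the block's underside). Origin: centre of the block's underside, 4 mm above the table; z up, x and y along its sides. A foam boss of 18 mm diameter, level with the top, stands in the recess and enters the choke's hole.
- heatsink: Finned aluminium heatsink 50 x 66 mm, 35 mm high, 140 g, lying loose among the parts; not part of the kit, to be left alone. Origin: centre of its underside, z up.
- transformer: Small laminated-core transformer 50 x 42 mm, 46 mm high, 200 g, dark steel core with a tan taped winding, standing loose among the parts; not part of the kit, to be left alone. Origin: centre of its underside, z up.
There are look-alikes about, which are no part of the job. What is shaped like the nest_small but purple is not meant.

How it is judged:
By the outcome, as a careful person would: the job done as asked, in the order asked, and still so for the second after the job is handed in, with the robot touching nothing.
It also fails if it takes over 106 s, if anything falls off the work surface, if the arm or the gripper's body presses on something with over 40 N, if the wrist force passes 120 N, or if a joint passes its speed limit or range.

## Working session

There is one attempt and no reset: what is moved stays moved. The work goes in short steps, Python scripts to look and compute and a shell command to move; the robot and the scene stay as the last step left them, time stands still between calls to the robot, and variables do not carry over. Pictures are saved under pics/ and viewed, at most 14 in all, crops included, and the job is handed in when it is done.

```bash
mkdir -p pics; cat > h.py <<'E'
import numpy as np, cv2
from workcell import env, viewer, nets
def ray(p,u,v):
    d=p["R"].T@np.linalg.inv(p["K"])@np.array([u,v,1.]); c=-p["R"].T@p["t"]; return c,d
def atz(p,u,v,z):
    c,d=ray(p,u,v); return c+d*(z-c[2])/d[2]
def save(p,n,s=1): cv2.imwrite("pics/"+n,p["image"][:,:,::-1])
E
python3 - <<'E'
from h import *
for n in("top","scene"):
    p=viewer.read_camera(n); save(p,n+"1.png")
    print(n,(-p["R"].T@p["t"]).round(3))
    for l,z in dict(cap_small=.055,cap_medium=.05,cap_large=.065,choke=.03,nest_small=.024,nest_medium=.024,nest_large=.024,nest_choke=.024,heatsink=.035,transformer=.046).items():
        for r in nets.outline_of(l,p)[:3]:
            b=r["box"];m=np.argwhere(r["region"]).mean(0)
            print(l,round(r["confidence"],2),[int(x) for x in b],atz(p,m[1],m[0],z).round(3))
print(env.get_state()["orientation"])
E
```

```text
top [0.492 0.023 1.02 ]
cap_small 0.52 [374, 264, 389, 278] [ 0.476 -0.135  0.055]
cap_medium 0.67 [233, 282, 256, 301] [0.443 0.135 0.05 ]
cap_medium 0.56 [377, 263, 386, 278] [ 0.475 -0.135  0.05 ]
cap_medium 0.5 [371, 159, 422, 206] [ 0.654 -0.168  0.05 ]
cap_large 0.92 [296, 254, 323, 281] [0.488 0.005 0.065]
choke 0.93 [362, 258, 395, 289] [ 0.478 -0.138  0.03 ]
nest_small 0.75 [142, 197, 190, 247] [0.588 0.289 0.024]
nest_small 0.69 [287, 164, 333, 210] [0.647 0.005 0.024]
nest_medium 0.9 [371, 157, 418, 204] [ 0.66  -0.173  0.024]
nest_medium 0.42 [364, 256, 394, 287] [ 0.477 -0.138  0.024]
nest_large 0.56 [238, 167, 287, 218] [0.641 0.095 0.024]
nest_choke 0.86 [331, 163, 379, 206] [ 0.653 -0.084  0.024]
heatsink 0.74 [161, 262, 207, 301] [0.461 0.252 0.035]
transformer 0.59 [433, 259, 455, 286] [ 0.471 -0.258  0.046]
scene [ 0.786 -0.316  0.599]
cap_small 0.94 [204, 269, 226, 294] [ 0.483 -0.145  0.055]
cap_medium 0.84 [296, 143, 315, 177] [0.453 0.119 0.05 ]
cap_large 0.61 [260, 193, 300, 243] [ 0.503 -0.013  0.065]
choke 0.76 [195, 268, 238, 315] [ 0.488 -0.147  0.03 ]
nest_small 0.87 [380, 123, 454, 176] [0.592 0.277 0.024]
nest_small 0.84 [327, 242, 401, 308] [0.649 0.001 0.024]
nest_medium 0.66 [258, 332, 352, 429] [ 0.662 -0.179  0.024]
nest_medium 0.42 [326, 108, 368, 152] [0.462 0.248 0.024]
nest_large 0.9 [353, 202, 427, 262] [0.642 0.091 0.024]
nest_choke 0.87 [293, 285, 378, 364] [ 0.655 -0.088  0.024]
heatsink 0.55 [325, 112, 370, 152] [0.469 0.237 0.035]
transformer 0.88 [124, 327, 173, 374] [ 0.482 -0.267  0.046]
[ 7.45618846e-05  9.90572482e-01  1.36989606e-01 -1.45754468e-05]
```

```bash
python3 - <<'E'
import cv2
a=cv2.imread("pics/top1.png")[140:320,130:470]; cv2.imwrite("pics/t2.png",cv2.resize(a,None,fx=2.35,fy=2.35,interpolation=2))
E
```

```text
(no output)
```

View pics/t2.png

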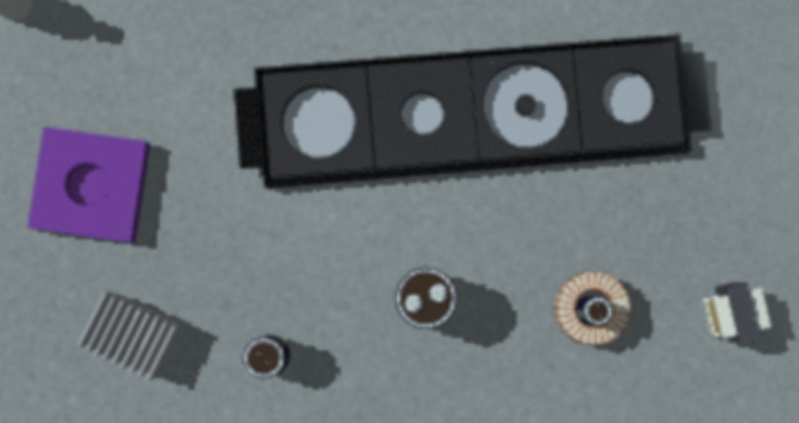

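View pics/scene1.png

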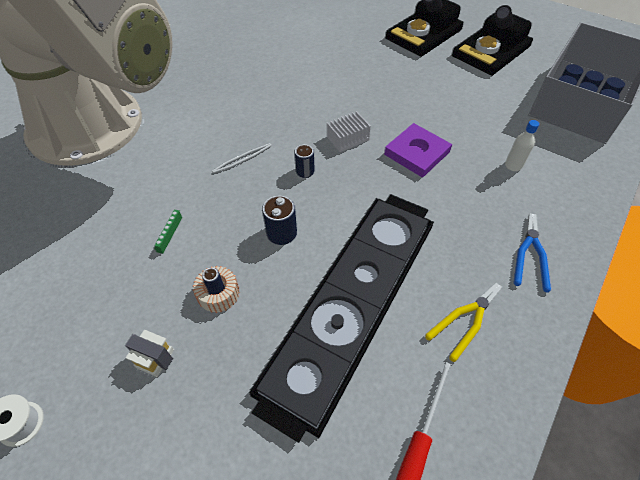

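The tray runs, from +y to −y: large (crop 320,122), small (423,114), choke (526,105), medium (629,98). The purple block at (88,185) is the decoy. The cap/choke stack is at (595,305) in the crop. I'll square the tool and move above the choke.

```bash
python3 -m creep '[[0.424,-0.31,-0.02,0,0,0.275],[0.424,-0.31,-0.02,0,0,0.275],[0.424,-0.31,-0.02,0,0,0.275],[0.424,-0.31,-0.02,0,0,0.275],[0.424,-0.31,-0.02,0,0,0.275],[0.424,-0.31,-0.02,0,0,0.275],[0.424,-0.31,-0.02,0,0,0.275],[0.424,-0.31,-0.02,0,0,0.275]]'
python3 -m creep '[[0.04,-0.05,0,0,0,0],[0.04,-0.05,0,0,0,0],[0.04,-0.05,0,0,0,0]]'
python3 - <<'E'
from h import *
s=env.get_state();print(s["tcp_pos"],s["orientation"],s["joint_pos"])
p=viewer.read_camera("wrist"); save(p,"w1.png");print((-p["R"].T@p["t"]).round(3),p["K"][0,0])
for l,z in dict(cap_small=.055,choke=.03,nest_choke=.024,nest_medium=.024,nest_small=.024).items():
    for r in nets.outline_of(l,p)[:2]:
        m=np.argwhere(r["region"]).mean(0)
        print(l,round(r["confidence"],2),r["box"],atz(p,m[1],m[0],z).round(3))
E
```

```text
clock: 2.1
tcp_pos: [0.4653, -0.1585, 0.2508]
orientation: [0.0, 1.0, -0.0, 0.0]
wrist_force: [1.4, -1.5, 0.7]
finger_gap: 0.0858
grip_force: 0.0
clock: 2.48
tcp_pos: [0.5041, -0.1099, 0.2501]
orientation: [0.0, 1.0, 0.0, -0.0]
wrist_force: [-1.1, 0.3, -0.2]
finger_gap: 0.0852
grip_force: 0.0
[ 0.50407968 -0.10992794  0.25011989] [ 1.49671323e-04  9.99999805e-01  4.93621874e-04 -3.50953166e-04] [-3.70089762e-01  1.93834757e-01 -6.52555000e-02  1.31225192e+00
 -5.33224012e-04  2.77051579e+00]
[ 0.589 -0.11   0.392] 343.06697887551155
cap_small 0.84 [335.3, 212.5, 360.5, 246.8] [ 0.481 -0.137  0.055]
choke 0.93 [317.6, 194.3, 372.2, 251.9] [ 0.483 -0.138  0.03 ]
nest_choke 0.94 [236.7, 0.8, 341.5, 102.1] [ 0.652 -0.084  0.024]
nest_medium 0.63 [335.9, 0.2, 434.7, 96.4] [ 0.656 -0.173  0.024]
nest_small 0.98 [144.7, 0.0, 252.4, 108.8] [0.649 0.004 0.024]
```

View pics/w1.png

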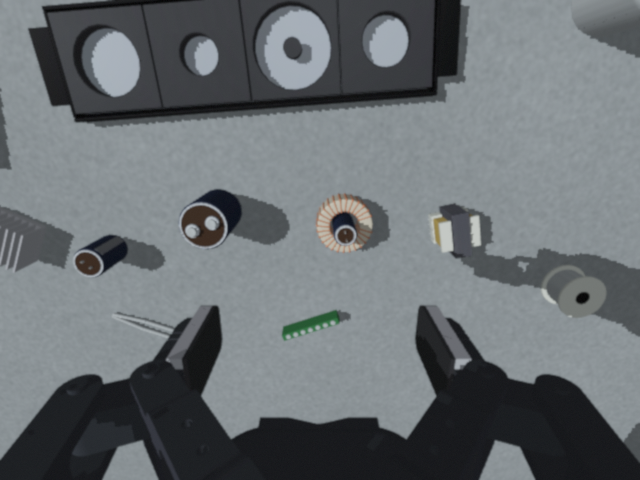

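```bash
python3 - <<'E'
from h import *
p=viewer.read_camera("wrist")
for n,u,v,z in [("cs",345,234,.055),("cm",88,263,.05),("cl",204,225,.065),("boss",293,47,.024)]: print(n,atz(p,u,v,z).round(4))
# predicted outlines for check
im=p["image"][:,:,::-1].copy()
def circ(x,y,z,r,c):
    t=np.linspace(0,6.283,60);X=np.c_[x+r*np.cos(t),y+r*np.sin(t),0*t+z]@p["R"].T+p["t"]
    q=X@p["K"].T;q=(q[:,:2]/q[:,2:]*4).astype(int);cv2.polylines(big,[q],True,c,1)
big=cv2.resize(im,None,fx=4,fy=4,interpolation=2)
for x,y,r in[(.6525,-.084,.037),(.6525,-.084,.009),(.646,.006,.018),(.6397,.0955,.031),(.659,-.174,.023)]:circ(x,y,.024,r,(0,0,255))
for u,v,z,r in [(345,234,.055,.0125),(88,263,.05,.0175),(204,225,.065,.0255)]:
    X=atz(p,u,v,z);circ(X[0],X[1],z,r,(0,0,255));circ(X[0],X[1],0,r,(0,255,0))
circ(.483,-.139,.03,.031,(255,0,0))
big=big[0:1200,200:1800];cv2.imwrite("pics/ov.png",cv2.resize(big,(800,600),interpolation=3))
E
```

```text
cs [ 0.4754 -0.1391  0.055 ]
cm [0.4411 0.1382 0.05  ]
cl [0.4884 0.0026 0.065 ]
boss [ 0.6532 -0.0876  0.024 ]
```

View pics/ov.png

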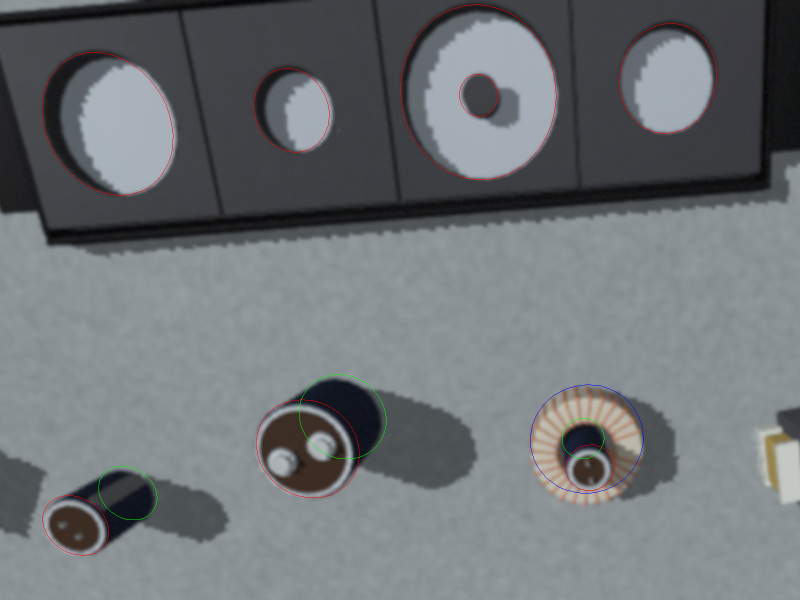

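Recess and cap circles match; the choke needs about 4 mm less in x (≈0.478, −0.139). Next, turn the tool 90° and go above the small cap.

```bash
python3 -m creep '[[-0.0285,0.029,0.13,0,0,-0.18],[-0.0285,0.029,0.13,0,0,-0.36],[-0.0285,0.029,0.13,0,0,-0.54],[-0.0285,0.029,0.13,0,0,-0.72],[-0.0285,0.029,0.13,0,0,-0.9],[-0.0285,0.029,0.13,0,0,-1.08],[-0.0285,0.029,0.13,0,0,-1.26],[-0.0285,0.029,0.13,0,0,-1.44]]' 0.05
python3 -m creep '[[0,0,0,0,0,-0.1308],[0,0,0,0,0,-0.1308],[0,0,0,0,0,-0.1308]]'
python3 - <<'E'
from h import *
s=env.get_state();print(s["tcp_pos"],s["orientation"],s["joint_pos"])
p=viewer.read_camera("wrist"); save(p,"w2.png")
E
```

```text
clock: 3.82
tcp_pos: [0.4755, -0.1398, 0.1204]
orientation: [0.0, 0.75, 0.661, 0.0]
wrist_force: [0.0, 0.3, 0.4]
finger_gap: 0.0501
grip_force: 0.0
clock: 4.2
tcp_pos: [0.4756, -0.1395, 0.1204]
orientation: [0.0, 0.708, 0.706, -0.0]
wrist_force: [0.2, -0.4, 0.2]
finger_gap: 0.0502
grip_force: 0.0
[ 0.4755988  -0.13950647  0.12037166] [ 8.21880737e-05  7.08182364e-01  7.06029555e-01 -1.76191370e-06] [-4.47406500e-01  2.25400888e-01 -3.53538257e-01  9.91703363e-01
 -5.80646678e-05  1.12643436e+00]
```

View pics/w2.png

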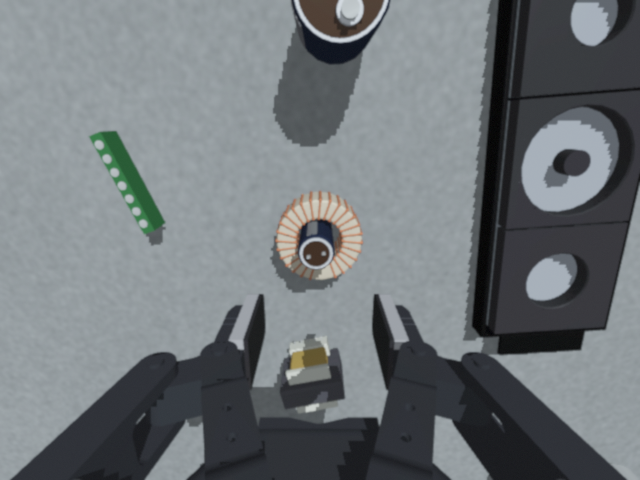

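The cap top at (316,252) is centred between the fingers, which sit at about (250,300) and (390,300). Descend and grip.

```bash
python3 -m creep '[[0,0,0.05,0,0,0],[0,0,0.075,0,0,0],[0,0,0.085,0,0,0],[0,0,0.085,0,0,0]]'
python3 -m creep '[[0,0,0,0,0,0],[0,0,0,0,0,0],[0,0,0,0,0,0],[0,0,0,0,0,0],[0,0,0,0,0,0],[0,0,0,0,0,0]]' 0.0 30
python3 -m creep '[[0,0,-0.005,0,0,0],[0,0,-0.015,0,0,0],[0,0,-0.03,0,0,0],[0,0,-0.06,0,0,0],[0,0,-0.06,0,0,0]]'
python3 - <<'E'
from h import *
p=viewer.read_camera("wrist"); save(p,"w3.png")
E
```

```text
clock: 4.75
tcp_pos: [0.4756, -0.1392, 0.0352]
orientation: [-0.0, 0.707, 0.707, -0.0]
wrist_force: [0.5, 0.1, 0.8]
finger_gap: 0.05
grip_force: 0.0
clock: 5.5
tcp_pos: [0.4767, -0.1397, 0.0364]
orientation: [0.001, 0.707, 0.707, 0.0]
wrist_force: [-0.3, 0.3, 6.2]
finger_gap: 0.0238
grip_force: 30.2
clock: 6.12
tcp_pos: [0.4777, -0.1401, 0.0983]
orientation: [0.003, 0.707, 0.707, 0.001]
wrist_force: [-0.8, 0.8, -0.4]
finger_gap: 0.0237
grip_force: 29.7
```

View pics/w3.png

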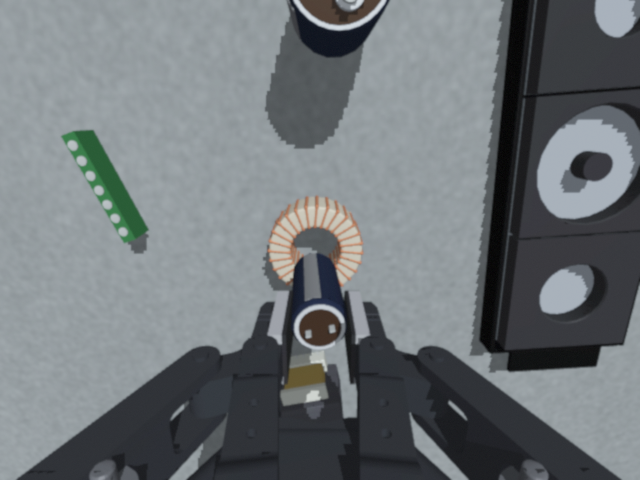

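The cap is held upright with its top at (320,325), and the choke stayed on the bench at (316,242). Carry the cap to its nest.

```bash
python3 -m creep '[[0.03,0.035,-0.02,0,0,0],[0.07,0.08,-0.02,0,0,0],[0.11,0.127,-0.02,0,0,0],[0.135,0.155,-0.02,0,0,0],[0.146,0.168,-0.02,0,0,0],[0.146,0.168,-0.02,0,0,0],[0.146,0.168,-0.02,0,0,0]]'
python3 - <<'E'
from h import *
s=env.get_state();print(s["tcp_pos"],s["orientation"])
p=viewer.read_camera("wrist"); save(p,"w4.png")
E
```

```text
clock: 7.05
tcp_pos: [0.6427, 0.0064, 0.1146]
orientation: [-0.001, 0.707, 0.707, -0.001]
wrist_force: [0.4, 0.6, 0.0]
finger_gap: 0.0237
grip_force: 29.7
[0.64266198 0.00637458 0.11456762] [-6.12154303e-04  7.07299906e-01  7.06912974e-01 -7.17865453e-04]
```

View pics/w4.png

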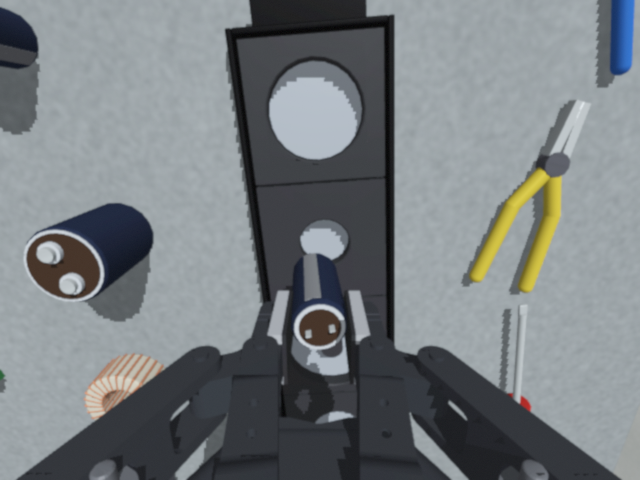

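The held cap sits left of its recess, which is at (324,240), by about 3 mm. Shift +x 3 mm and lower.

```bash
python3 -m creep '[[0,0.003,0.03,0,0,0],[0,0.003,0.05,0,0,0],[0,0.003,0.06,0,0,0],[0,0.003,0.062,0,0,0],[0,0.003,0.062,0,0,0]]'
python3 -m creep '[[0,0,0.001,0,0,0],[0,0,0.002,0,0,0],[0,0,0.003,0,0,0],[0,0,0.003,0,0,0]]'
```

```text
clock: 7.72
tcp_pos: [0.6471, 0.0064, 0.0541]
orientation: [0.0, 0.707, 0.707, 0.0]
wrist_force: [-0.1, -1.0, -0.6]
finger_gap: 0.0236
grip_force: 29.7
clock: 8.22
tcp_pos: [0.6467, 0.0068, 0.0502]
orientation: [-0.0, 0.707, 0.707, -0.0]
wrist_force: [-0.0, -1.0, -0.4]
finger_gap: 0.0236
grip_force: 29.7
```

```bash
python3 -m creep '[[0,0,0.0007,0,0,0],[0,0,0.0014,0,0,0],[0,0,0.002,0,0,0],[0,0,0.002,0,0,0]]'
```

```text
clock: 8.72
tcp_pos: [0.6468, 0.0067, 0.0486]
orientation: [0.0, 0.707, 0.707, 0.0]
wrist_force: [-0.6, 0.3, 2.1]
finger_gap: 0.0237
grip_force: 30.0
```

```bash
python3 -m creep '[[0,0,0.0008,0,0,0],[0,0,0.0008,0,0,0],[0,0,0.0008,0,0,0]]'
python3 -m creep '[[0,0,0,0,0,0],[0,0,0,0,0,0],[0,0,0,0,0,0]]' 0.04
python3 -m creep '[[0,0,-0.03,0,0,0],[0,0,-0.07,0,0,0],[0,0,-0.11,0,0,0],[0,0,-0.11,0,0,0]]'
python3 - <<'E'
from h import *
p=viewer.read_camera("wrist"); save(p,"w5.png")
E
```

```text
clock: 9.1
tcp_pos: [0.6469, 0.0067, 0.0485]
orientation: [0.0, 0.707, 0.707, 0.0]
wrist_force: [-2.1, 0.4, 6.2]
finger_gap: 0.0236
grip_force: 30.7
clock: 9.48
tcp_pos: [0.6466, 0.0068, 0.0472]
orientation: [-0.0, 0.707, 0.707, -0.0]
wrist_force: [0.4, 0.1, 0.3]
finger_gap: 0.0403
grip_force: 0.0
clock: 9.98
tcp_pos: [0.6492, 0.0065, 0.1616]
orientation: [0.003, 0.707, 0.707, 0.002]
wrist_force: [-0.6, -0.1, -0.5]
finger_gap: 0.04
grip_force: 0.0
```

View pics/w5.png

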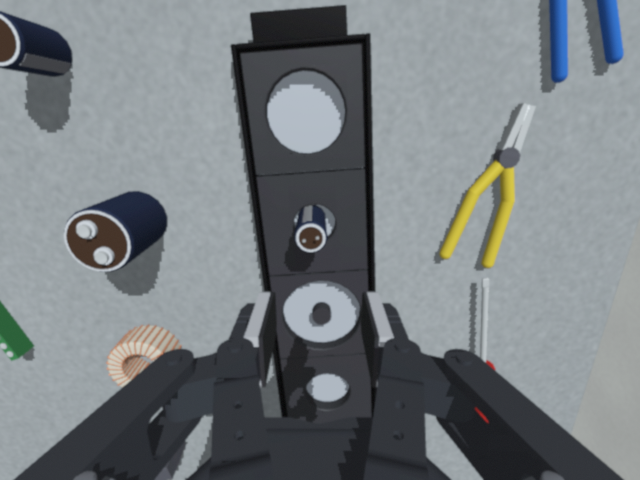

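Small cap is standing in its recess, top at (310,237). Next, the medium cap.

```bash
python3 -m creep '[[0.035,-0.05,0.01,0,0,0],[0.066,-0.1,0.037,0,0,0],[0.1,-0.15,0.037,0,0,0],[0.12,-0.19,0.037,0,0,0],[0.1315,-0.206,0.037,0,0,0],[0.1315,-0.206,0.037,0,0,0],[0.1315,-0.206,0.037,0,0,0]]' 0.06
python3 - <<'E'
from h import *
s=env.get_state();print(s["tcp_pos"],s["orientation"])
p=viewer.read_camera("wrist"); save(p,"w6.png")
E
```

```text
clock: 10.9
tcp_pos: [0.4424, 0.138, 0.1205]
orientation: [0.001, 0.707, 0.707, 0.0]
wrist_force: [0.2, 0.2, 0.2]
finger_gap: 0.0599
grip_force: 0.0
[0.44240234 0.13797361 0.12047378] [5.58460134e-04 7.07394792e-01 7.06818311e-01 4.12861627e-04]
```

View pics/w6.png

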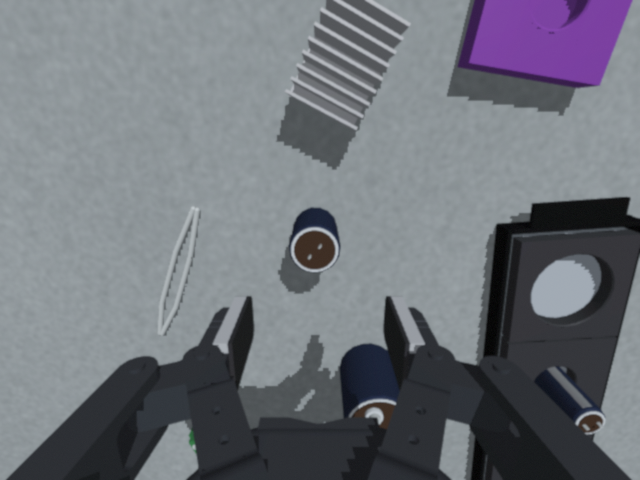

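The medium cap top at (315,249) is centred. Descend and grip.

```bash
python3 -m creep '[[0,-0.001,0.05,0,0,0],[0,-0.001,0.085,0,0,0],[0,-0.001,0.099,0,0,0],[0,-0.001,0.099,0,0,0]]'
python3 -m creep '[[0,0,0,0,0,0],[0,0,0,0,0,0],[0,0,0,0,0,0],[0,0,0,0,0,0],[0,0,0,0,0,0],[0,0,0,0,0,0]]' 0.0 35
python3 -m creep '[[0,0,-0.005,0,0,0],[0,0,-0.02,0,0,0],[0,0,-0.06,0,0,0],[0,0,-0.1,0,0,0],[0,0,-0.1,0,0,0]]'
```

```text
clock: 11.45
tcp_pos: [0.4399, 0.1378, 0.0209]
orientation: [-0.0, 0.708, 0.707, -0.001]
wrist_force: [0.3, -0.3, 0.7]
finger_gap: 0.0598
grip_force: 0.0
clock: 12.2
tcp_pos: [0.4414, 0.1384, 0.023]
orientation: [0.001, 0.707, 0.707, 0.001]
wrist_force: [-0.4, -0.6, 6.6]
finger_gap: 0.0338
grip_force: 35.3
clock: 12.82
tcp_pos: [0.4421, 0.1387, 0.1248]
orientation: [0.002, 0.707, 0.707, 0.003]
wrist_force: [0.8, -0.0, -0.9]
finger_gap: 0.0338
grip_force: 35.1
```

```bash
python3 -m creep '[[-0.03,0.021,-0.01,0,0,0],[-0.08,0.056,-0.01,0,0,0],[-0.13,0.091,-0.01,0,0,0],[-0.18,0.126,-0.01,0,0,0],[-0.23,0.161,-0.01,0,0,0],[-0.275,0.193,-0.01,0,0,0],[-0.3,0.21,0,0,0,0],[-0.312,0.219,0.01,0,0,0]]'
python3 -m creep '[[0,0,0.02,0,0,0],[0,0,0.02,0,0,0],[0,0,0.02,0,0,0],[0,0,0.02,0,0,0]]'
python3 - <<'E'
from h import *
s=env.get_state();print(s["tcp_pos"],s["orientation"])
p=viewer.read_camera("wrist"); save(p,"w7.png")
E
```

```text
clock: 13.82
tcp_pos: [0.6586, -0.1751, 0.1094]
orientation: [-0.001, 0.708, 0.706, -0.0]
wrist_force: [-1.3, 0.3, -1.1]
finger_gap: 0.0337
grip_force: 35.1
clock: 14.32
tcp_pos: [0.6591, -0.1733, 0.0927]
orientation: [0.001, 0.707, 0.707, 0.0]
wrist_force: [0.4, -0.7, -0.7]
finger_gap: 0.0337
grip_force: 35.1
[ 0.65914183 -0.17331785  0.09267499] [7.28186065e-04 7.06909020e-01 7.07304050e-01 2.97190825e-04]
```

View pics/w7.png

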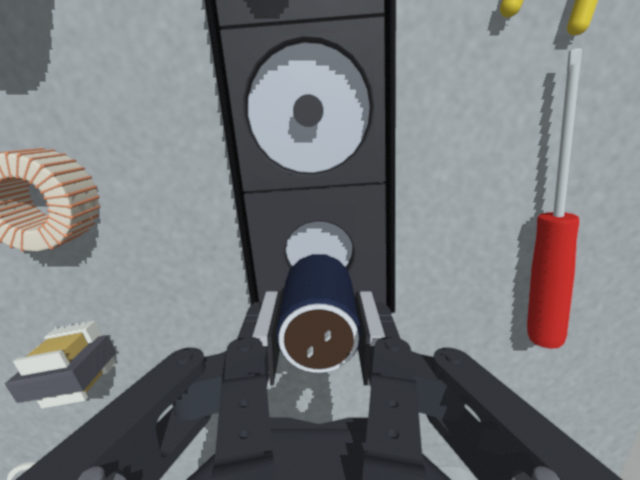

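The cap is over the recess at (319,245). Lower it.

```bash
python3 -m creep '[[0,0,0.03,0,0,0],[0,0,0.045,0,0,0],[0,0,0.053,0,0,0],[0,0,0.053,0,0,0],[0,0,0.053,0,0,0]]'
python3 -m creep '[[0,0,0.001,0,0,0],[0,0,0.002,0,0,0],[0,0,0.003,0,0,0],[0,0,0.003,0,0,0],[0,0,0.003,0,0,0]]'
```

```text
clock: 15.0
tcp_pos: [0.6593, -0.174, 0.0394]
orientation: [0.001, 0.707, 0.707, 0.0]
wrist_force: [-0.9, -0.3, 0.0]
finger_gap: 0.0338
grip_force: 35.1
clock: 15.62
tcp_pos: [0.6587, -0.1737, 0.0355]
orientation: [0.0, 0.707, 0.707, -0.0]
wrist_force: [-0.1, -0.4, -0.5]
finger_gap: 0.0338
grip_force: 35.1
```

```bash
python3 -m creep '[[0,0,0.0006,0,0,0],[0,0,0.0012,0,0,0],[0,0,0.0018,0,0,0],[0,0,0.0018,0,0,0],[0,0,0.0018,0,0,0]]'
```

```text
clock: 16.25
tcp_pos: [0.6588, -0.1738, 0.035]
orientation: [0.0, 0.707, 0.707, 0.0]
wrist_force: [-3.1, 1.3, 7.1]
finger_gap: 0.0338
grip_force: 35.8
```

```bash
python3 -m creep '[[0,0,0,0,0,0],[0,0,0,0,0,0],[0,0,0,0,0,0]]' 0.052
python3 -m creep '[[0,0,-0.03,0,0,0],[0,0,-0.07,0,0,0],[0,0,-0.115,0,0,0],[0,0,-0.115,0,0,0]]'
python3 -m creep '[[0.05,-0.048,0,0,0,0],[0.09,-0.086,0,0,0,0],[0.13,-0.125,0,0,0,0],[0.17,-0.164,0,0,0,0],[0.177,-0.171,0,0,0,0],[0.177,-0.171,0,0,0,0],[0.177,-0.171,0,0,0,0]]' 0.08
python3 - <<'E'
from h import *
s=env.get_state();print(s["tcp_pos"],s["orientation"])
p=viewer.read_camera("wrist"); save(p,"w8.png")
E
```

```text
clock: 16.62
tcp_pos: [0.6587, -0.1737, 0.0334]
orientation: [-0.0, 0.707, 0.707, -0.0]
wrist_force: [1.2, 0.3, 0.0]
finger_gap: 0.0517
grip_force: 0.0
clock: 17.12
tcp_pos: [0.6613, -0.1748, 0.1536]
orientation: [0.004, 0.707, 0.707, 0.002]
wrist_force: [-0.8, -0.2, -0.6]
finger_gap: 0.0518
grip_force: 0.0
clock: 18.0
tcp_pos: [0.489, 0.0025, 0.1486]
orientation: [0.0, 0.707, 0.707, 0.0]
wrist_force: [-0.1, -0.3, 0.5]
finger_gap: 0.0802
grip_force: 0.0
[0.48900541 0.0024592  0.14859602] [4.90991215e-04 7.07464066e-01 7.06749127e-01 1.60292145e-04]
```

View pics/w8.png

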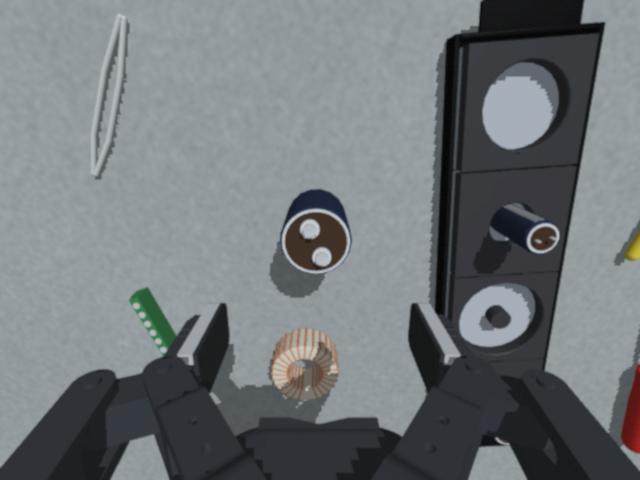

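Large cap (316,240) is centred between the open fingers. Descend and grip.

```bash
python3 -m creep '[[0,-0.001,0.05,0,0,0],[0,-0.001,0.09,0,0,0],[0,-0.001,0.115,0,0,0],[0,-0.001,0.122,0,0,0],[0,-0.001,0.122,0,0,0]]'
python3 -m creep '[[0,0,0,0,0,0],[0,0,0,0,0,0],[0,0,0,0,0,0],[0,0,0,0,0,0],[0,0,0,0,0,0],[0,0,0,0,0,0]]' 0.0 50
python3 -m creep '[[0,0,-0.005,0,0,0],[0,0,-0.02,0,0,0],[0,0,-0.05,0,0,0],[0,0,-0.08,0,0,0],[0,0,-0.08,0,0,0]]'
```

```text
clock: 18.68
tcp_pos: [0.4872, 0.0027, 0.0266]
orientation: [-0.0, 0.707, 0.707, -0.0]
wrist_force: [0.1, 0.5, 0.0]
finger_gap: 0.0803
grip_force: 0.0
clock: 19.42
tcp_pos: [0.488, 0.003, 0.0282]
orientation: [0.001, 0.707, 0.707, 0.001]
wrist_force: [-0.8, -0.3, 6.0]
finger_gap: 0.0505
grip_force: 51.9
clock: 20.05
tcp_pos: [0.4889, 0.003, 0.1096]
orientation: [0.002, 0.707, 0.707, 0.002]
wrist_force: [0.6, 0.3, -2.1]
finger_gap: 0.0497
grip_force: 52.2
```

```bash
python3 -m creep '[[0.02,0.033,-0.01,0,0,0],[0.045,0.074,-0.01,0,0,0],[0.07,0.115,-0.01,0,0,0],[0.086,0.142,0,0,0,0],[0.0925,0.152,0.015,0,0,0],[0.0925,0.152,0.02,0,0,0],[0.0925,0.152,0.02,0,0,0],[0.0925,0.152,0.02,0,0,0]]'
python3 - <<'E'
from h import *
s=env.get_state();print(s["tcp_pos"],s["orientation"])
p=viewer.read_camera("wrist"); save(p,"w9.png")
E
```

```text
clock: 21.05
tcp_pos: [0.6382, 0.0951, 0.0873]
orientation: [0.0, 0.707, 0.707, -0.0]
wrist_force: [0.6, 0.2, -1.4]
finger_gap: 0.0496
grip_force: 52.4
[0.63818943 0.09511064 0.08725857] [ 1.14564589e-04  7.07468135e-01  7.06745233e-01 -2.76413941e-05]
```

View pics/w9.png

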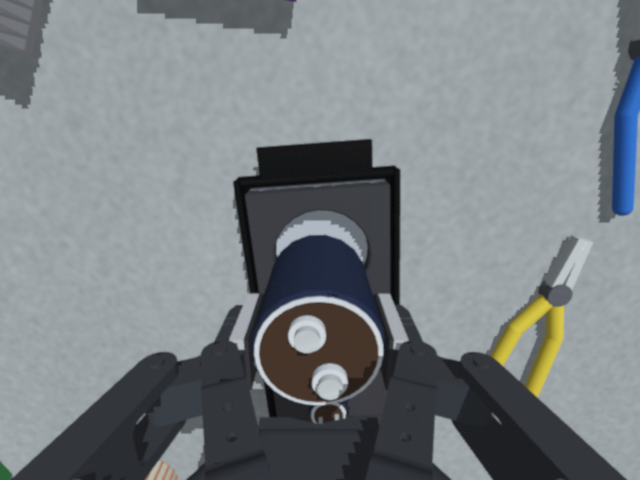

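The large cap hangs over its recess at (322,245); it needs +1.5 mm in x. Lower it.

```bash
python3 -m creep '[[0,0.0015,0.02,0,0,0],[0,0.0015,0.036,0,0,0],[0,0.0015,0.043,0,0,0],[0,0.0015,0.043,0,0,0],[0,0.0015,0.043,0,0,0]]'
python3 -m creep '[[0,0,0.001,0,0,0],[0,0,0.002,0,0,0],[0,0,0.003,0,0,0],[0,0,0.003,0,0,0],[0,0,0.003,0,0,0]]'
```

```text
clock: 21.72
tcp_pos: [0.6407, 0.0958, 0.0443]
orientation: [0.0, 0.707, 0.707, 0.0]
wrist_force: [-0.9, 0.4, -1.5]
finger_gap: 0.0499
grip_force: 52.4
clock: 22.35
tcp_pos: [0.6403, 0.0958, 0.0407]
orientation: [0.0, 0.707, 0.707, -0.0]
wrist_force: [-1.0, -0.5, -1.7]
finger_gap: 0.0494
grip_force: 52.4
```

```bash
python3 -m creep '[[0,0,0.0006,0,0,0],[0,0,0.0012,0,0,0],[0,0,0.0018,0,0,0],[0,0,0.0018,0,0,0],[0,0,0.0018,0,0,0]]'
```

```text
clock: 22.98
tcp_pos: [0.6403, 0.0958, 0.0402]
orientation: [0.0, 0.707, 0.707, 0.0]
wrist_force: [-3.4, -0.8, 7.5]
finger_gap: 0.0494
grip_force: 53.2
```

```bash
python3 -m creep '[[0,0,0,0,0,0],[0,0,0,0,0,0],[0,0,0,0,0,0]]' 0.068
python3 -m creep '[[0,0,-0.03,0,0,0],[0,0,-0.07,0,0,0],[0,0,-0.12,0,0,0],[0,0,-0.12,0,0,0]]'
python3 -m creep '[[-0.05,-0.034,0,0,0,0],[-0.1,-0.069,0,0,0,0],[-0.15,-0.103,0,0,0,0],[-0.2,-0.138,0,0,0,0],[-0.235,-0.162,0,0,0,0],[-0.235,-0.162,0.01,0,0,0],[-0.235,-0.162,0.02,0,0,0],[-0.235,-0.162,0.02,0,0,0]]' 0.085
python3 - <<'E'
from h import *
s=env.get_state();print(s["tcp_pos"],s["orientation"])
p=viewer.read_camera("wrist"); save(p,"w10.png")
im=p["image"][:,:,::-1].copy()
for r in nets.outline_of("choke",p)[:1]:
    m=np.argwhere(r["region"]).mean(0);print(r["confidence"],r["box"],atz(p,m[1],m[0],.02).round(4))
t=np.linspace(0,6.283,60)
for z,R in((.03,.031),(.03,.017),(0,.031)):
    X=np.c_[.478+R*np.cos(t),-.1395+R*np.sin(t),0*t+z]@p["R"].T+p["t"];q=X@p["K"].T
    cv2.polylines(im,[(q[:,:2]/q[:,2:]).astype(int)],True,(255,0,0),1)
cv2.imwrite("pics/w10o.png",im)
E
```

```text
clock: 23.35
tcp_pos: [0.6403, 0.0957, 0.0387]
orientation: [-0.0, 0.707, 0.707, -0.0]
wrist_force: [-0.0, 1.0, -0.6]
finger_gap: 0.0678
grip_force: 0.0
clock: 23.85
tcp_pos: [0.6433, 0.0959, 0.164]
orientation: [0.003, 0.707, 0.707, 0.003]
wrist_force: [0.2, 0.8, -0.0]
finger_gap: 0.0679
grip_force: 0.0
clock: 24.85
tcp_pos: [0.4778, -0.1379, 0.1374]
orientation: [-0.001, 0.707, 0.708, -0.0]
wrist_force: [0.3, -0.1, -0.7]
finger_gap: 0.0851
grip_force: 0.0
[ 0.47779465 -0.13791207  0.13735749] [-1.30699933e-03  7.06633508e-01  7.07578431e-01 -3.76279247e-04]
0.75 [277.6, 187.0, 357.7, 274.8] [ 0.4764 -0.1382  0.02  ]
```

View pics/w10o.png

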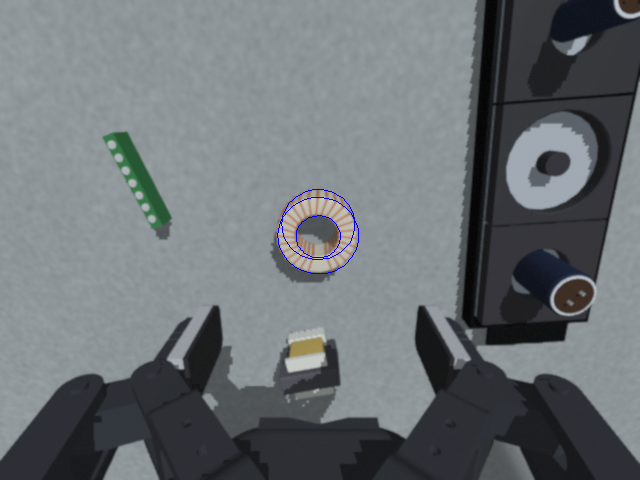

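```bash
python3 - <<'E'
from h import *
s=env.get_state();p=viewer.read_camera("wrist");T=np.array(s["tcp_pos"])
for b in(0,.006,.013,.019,.03):
  for a in(.011,-.011):
    X=T+np.array([.0427,a,b]);q=p["K"]@(p["R"]@X+p["t"]);print(b,a,(q[:2]/q[2]).round(1))
cv2.imwrite("pics/f.png",cv2.resize(p["image"][280:400,380:500,::-1],None,fx=5,fy=5,interpolation=2))
E
```

```text
0 0.011 [410.  287.2]
0 -0.011 [405.9 328.2]
0.006 0.011 [413.4 293.5]
0.006 -0.011 [409.  335.6]
0.013 0.011 [417.7 301.4]
0.013 -0.011 [413. 345.]
0.019 0.011 [421.8 308.8]
0.019 -0.011 [416.6 353.7]
0.03 0.011 [430. 324.]
0.03 -0.011 [424.  371.5]
```

View pics/f.png

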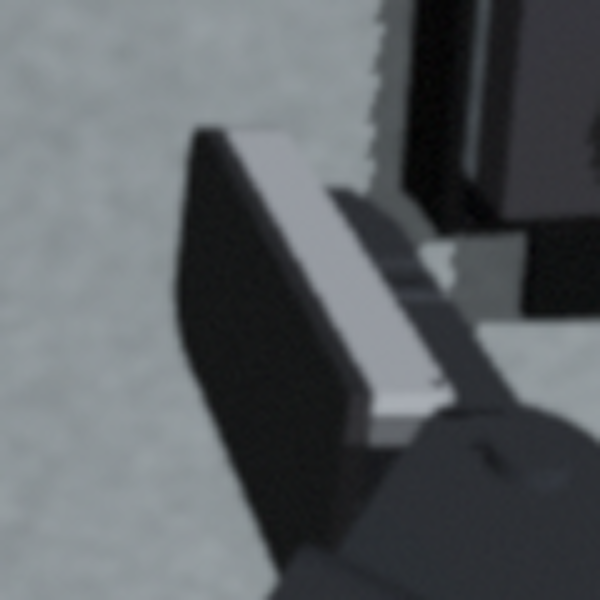

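Pad tips sit about 14 mm behind the TCP when fully open, and I estimate about 6 mm at a 62 mm opening. Taking the choke at TCP z ≈ 9 mm gives about 15 mm of overlap, and the tips stay clear of the foam.

```bash
python3 -m creep '[[-0.001,-0.0005,0.05,0,0,0],[-0.001,-0.0005,0.09,0,0,0],[-0.001,-0.0005,0.115,0,0,0],[-0.001,-0.0005,0.127,0,0,0],[-0.001,-0.0005,0.127,0,0,0],[-0.001,-0.0005,0.127,0,0,0]]'
python3 -m creep '[[0,0,0,0,0,0],[0,0,0,0,0,0],[0,0,0,0,0,0],[0,0,0,0,0,0],[0,0,0,0,0,0],[0,0,0,0,0,0]]' 0.0 60
```

```text
clock: 25.75
tcp_pos: [0.4788, -0.1405, 0.013]
orientation: [0.001, 0.707, 0.707, 0.0]
wrist_force: [0.3, -0.5, 0.3]
finger_gap: 0.0851
grip_force: 0.0
clock: 26.5
tcp_pos: [0.4784, -0.1406, 0.0138]
orientation: [0.001, 0.707, 0.707, 0.0]
wrist_force: [-3.4, 2.1, 10.9]
finger_gap: 0.0597
grip_force: 61.9
```

```bash
python3 -m creep '[[0,0,-0.003,0,0,0],[0,0,-0.01,0,0,0],[0,0,-0.025,0,0,0],[0,0,-0.045,0,0,0],[0,0,-0.065,0,0,0],[0,0,-0.08,0,0,0],[0,0,-0.08,0,0,0],[0,0,-0.08,0,0,0]]'
python3 - <<'E'
from h import *
s=env.get_state();print(s["tcp_pos"],s["orientation"])
p=viewer.read_camera("wrist"); save(p,"w11.png")
E
```

```text
clock: 27.5
tcp_pos: [0.4773, -0.1401, 0.0915]
orientation: [-0.0, 0.707, 0.707, -0.0]
wrist_force: [-1.0, -0.2, -2.8]
finger_gap: 0.0596
grip_force: 64.9
[ 0.47733684 -0.14005718  0.09151114] [-2.78895428e-04  7.07170387e-01  7.07043095e-01 -1.66906978e-04]
```

View pics/w11.png

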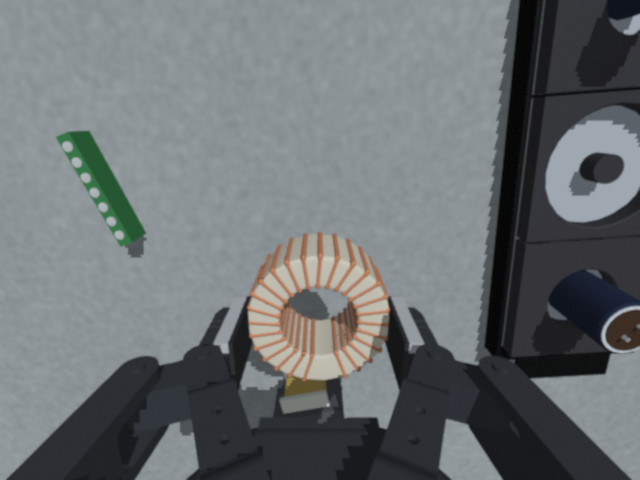

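The choke was lifted level, centred at about (319,308). That was the 15th picture, one over the 14 limit, so from here I check by numbers only. Carry it to its nest.

```bash
python3 - <<'E'
from h import *
p=viewer.read_camera("wrist");print(atz(p,318.5,312,.108)-env.get_state()["tcp_pos"])
r=nets.outline_of("choke",p)[0];m=np.argwhere(r["region"]).mean(0);print(r["confidence"],atz(p,m[1],m[0],.095)-env.get_state()["tcp_pos"])
E
python3 -m creep '[[0.01,0.03,-0.01,0,0,0],[0.022,0.07,-0.01,0,0,0],[0.036,0.115,-0.01,0,0,0],[0.047,0.15,-0.01,0,0,0],[0.055,0.175,-0.01,0,0,0],[0.055,0.175,0,0,0,0],[0.055,0.175,0,0,0,0],[0.055,0.175,0,0,0,0]]'
python3 - <<'E'
from h import *
s=env.get_state();print(s["tcp_pos"],s["orientation"])
p=viewer.read_camera("wrist");cv2.imwrite("pics/w12.png",p["image"][:,:,::-1])
E
```

```text
[0.00064595 0.00797867 0.01692977]
0.66 [0.00069578 0.00188386 0.00392621]
clock: 28.65
tcp_pos: [0.6513, -0.0855, 0.0914]
orientation: [-0.001, 0.707, 0.707, -0.001]
wrist_force: [1.2, -0.5, -2.1]
finger_gap: 0.0598
grip_force: 65.1
[ 0.65129775 -0.08553321  0.09143988] [-7.08788817e-04  7.07443084e-01  7.06769736e-01 -5.67346738e-04]
```

```bash
python3 - <<'E'
from h import *
p=viewer.read_camera("wrist");T=np.array(env.get_state()["tcp_pos"])
r=nets.outline_of("choke",p)[0];M=r["region"].astype(np.uint8);print(r["confidence"],r["box"])
rows=np.where(M[:,310:330].any(1))[0];print("rows",rows.min(),rows.max())
im=p["image"].astype(int)
t=np.linspace(0,6.283,80)
for zb in(-.0138,):
  for cx,cy in((0,0),(0,.002),(0,.004),(0,.008)):
    o=[]
    for z,R in((zb,.031),(zb+.03,.031),(zb+.03,.017)):
        X=T+np.c_[cx+R*np.cos(t),cy+R*np.sin(t),0*t+z];q=(X@p["R"].T+p["t"])@p["K"].T;q=q[:,:2]/q[:,2:]
        o.append(np.r_[q.min(0),q.max(0)].round(0))
    print(cy,o)
print("col320",[(v,tuple(im[v,320])) for v in range(225,400,5)])
E
```

```text
0.75 [251.7, 229.0, 392.8, 378.3]
rows 232 380
0 [array([257., 237., 379., 346.]), array([245., 261., 391., 387.]), array([278., 293., 358., 361.])]
0.002 [array([257., 233., 379., 342.]), array([245., 256., 391., 383.]), array([278., 288., 358., 358.])]
0.004 [array([257., 229., 380., 339.]), array([244., 252., 392., 380.]), array([278., 284., 358., 354.])]
0.008 [array([256., 221., 380., 333.]), array([244., 242., 392., 372.]), array([277., 275., 359., 346.])]
col320 [(225, (np.int64(173), np.int64(181), np.int64(191))), (230, (np.int64(170), np.int64(176), np.int64(185))), (235, (np.int64(171), np.int64(117), np.int64(88))), (240, (np.int64(171), np.int64(117), np.int64(87))), (245, (np.int64(171), np.int64(116), np.int64(87))), (250, (np.int64(171), np.int64(116), np.int64(87))), (255, (np.int64(206), np.int64(146), np.int64(111))), (260, (np.int64(189), np.int64(133), np.int64(102))), (265, (np.int64(191), np.int64(144), np.int64(117))), (270, (np.int64(193), np.int64(157), np.int64(135))), (275, (np.int64(194), np.int64(170), np.int64(151))), (280, (np.int64(197), np.int64(183)
[... 536 characters left out ...]
169))), (335, (np.int64(184), np.int64(181), np.int64(169))), (340, (np.int64(184), np.int64(182), np.int64(169))), (345, (np.int64(184), np.int64(182), np.int64(169))), (350, (np.int64(184), np.int64(182), np.int64(169))), (355, (np.int64(202), np.int64(199), np.int64(186))), (360, (np.int64(207), np.int64(204), np.int64(191))), (365, (np.int64(204), np.int64(202), np.int64(189))), (370, (np.int64(203), np.int64(200), np.int64(188))), (375, (np.int64(202), np.int64(199), np.int64(186))), (380, (np.int64(97), np.int64(95), np.int64(91))), (385, (np.int64(111), np.int64(116), np.int64(121))), (390, (np.int64(38), np.int64(30), np.int64(24))), (395, (np.int64(40), np.int64(31), np.int64(26)))]
```

The choke centre is about 3 mm to +y of the TCP. Correct that and lower.

```bash
python3 -m creep '[[-0.0015,0.001,0.02,0,0,0],[-0.0015,0.001,0.04,0,0,0],[-0.0015,0.001,0.053,0,0,0],[-0.0015,0.001,0.059,0,0,0],[-0.0015,0.001,0.059,0,0,0],[-0.0015,0.001,0.059,0,0,0]]'
python3 -m creep '[[0,0,0.001,0,0,0],[0,0,0.002,0,0,0],[0,0,0.003,0,0,0],[0,0,0.004,0,0,0],[0,0,0.004,0,0,0],[0,0,0.004,0,0,0]]'
```

```text
clock: 29.55
tcp_pos: [0.6543, -0.0869, 0.0337]
orientation: [0.001, 0.707, 0.707, 0.0]
wrist_force: [1.0, 0.2, -1.8]
finger_gap: 0.0594
grip_force: 65.2
clock: 30.3
tcp_pos: [0.6537, -0.0868, 0.0289]
orientation: [0.0, 0.707, 0.707, -0.0]
wrist_force: [-0.3, 0.0, -1.7]
finger_gap: 0.0594
grip_force: 65.2
```

```bash
python3 -m creep '[[0,0,0.0008,0,0,0],[0,0,0.0016,0,0,0],[0,0,0.0024,0,0,0],[0,0,0.0024,0,0,0],[0,0,0.0024,0,0,0]]'
```

```text
clock: 30.92
tcp_pos: [0.6537, -0.0868, 0.0265]
orientation: [0.0, 0.707, 0.707, -0.0]
wrist_force: [0.5, -0.6, -1.0]
finger_gap: 0.0594
grip_force: 65.2
```

```bash
python3 -m creep '[[0,0,0.0005,0,0,0],[0,0,0.001,0,0,0],[0,0,0.0015,0,0,0],[0,0,0.0015,0,0,0],[0,0,0.0015,0,0,0]]'
```

```text
clock: 31.55
tcp_pos: [0.6538, -0.0867, 0.0259]
orientation: [0.0, 0.707, 0.707, 0.0]
wrist_force: [-3.0, 0.5, 5.4]
finger_gap: 0.0596
grip_force: 65.8
```

Contact came at exactly the expected height. Release, rise, and check numerically.

```bash
python3 -m creep '[[0,0,0,0,0,0],[0,0,0,0,0,0],[0,0,0,0,0,0]]' 0.08
python3 -m creep '[[0,0,-0.03,0,0,0],[0,0,-0.07,0,0,0],[0,0,-0.12,0,0,0],[0,0,-0.17,0,0,0],[0,0,-0.17,0,0,0]]'
python3 -m creep '[[-0.06,-0.06,0,0,0,0],[-0.12,-0.12,0,0,0,0],[-0.18,-0.12,0,0,0,0],[-0.2,-0.12,0,0,0,0],[-0.2,-0.12,0,0,0,0],[-0.2,-0.12,0,0,0,0]]'
python3 - <<'E'
from h import *
for c in("top","wrist","scene"):
    p=viewer.read_camera(c)
    for l,(x,y),R,h in(("cap_small",(.646,.006),.0125,.055),("cap_medium",(.659,-.174),.0175,.05),("cap_large",(.6397,.0955),.0255,.065),("choke",(.6525,-.084),.031,.03)):
        t=np.linspace(0,6.283,80);pts=[]
        for z in(.024,.012+h):
            q=(np.c_[x+R*np.cos(t),y+R*np.sin(t),0*t+z]@p["R"].T+p["t"])@p["K"].T;pts.append(q[:,:2]/q[:,2:])
        q=np.vstack(pts)
        for r in nets.outline_of(l,p)[:2]: print(c,l,round(r["confidence"],2),np.round(r["box"]),"exp",np.r_[q.min(0),q.max(0)].round())
    if c!="wrist":
        for l,z in(("heatsink",.035),("transformer",.046)):
            for r in nets.outline_of(l,p)[:1]: print(c,l,np.round(r["box"]))
E
```

```text
clock: 31.92
tcp_pos: [0.6537, -0.0868, 0.0248]
orientation: [-0.0, 0.707, 0.707, -0.0]
wrist_force: [0.2, -0.6, -0.5]
finger_gap: 0.08
grip_force: 0.0
clock: 32.55
tcp_pos: [0.6565, -0.0874, 0.2005]
orientation: [0.004, 0.707, 0.707, 0.002]
wrist_force: [-0.4, -0.3, -0.5]
finger_gap: 0.0802
grip_force: 0.0
clock: 33.3
tcp_pos: [0.5332, -0.2863, 0.194]
orientation: [-0.001, 0.707, 0.707, 0.0]
wrist_force: [-0.4, -0.6, 0.0]
finger_gap: 0.08
grip_force: 0.0
top cap_small 0.43 [302. 177. 313. 195.] exp [302. 178. 315. 194.]
top cap_medium 0.71 [387. 172. 410. 189.] exp [388. 169. 409. 190.]
top choke 0.55 [337. 170. 368. 203.] exp [338. 168. 369. 200.]
top heatsink [161. 262. 209. 302.]
top transformer [164. 265. 207. 300.]
wrist cap_medium 0.62 [444.  53. 514. 105.] exp [446.  53. 513. 107.]
wrist choke 0.82 [449.   0. 489.   8.] exp [ 434. -114.  532.    2.]
scene cap_small 0.95 [356. 246. 378. 282.] exp [358. 247. 378. 277.]
scene cap_medium 0.92 [289. 350. 318. 389.] exp [289. 351. 318. 388.]
scene cap_large 0.73 [376. 192. 416. 243.] exp [376. 194. 413. 241.]
scene cap_large 0.35 [317. 298. 362. 345.] exp [376. 194. 413. 241.]
scene choke 0.62 [315. 297. 361. 348.] exp [315. 293. 361. 340.]
scene choke 0.37 [354. 200. 425. 261.] exp [315. 293. 361. 340.]
scene heatsink [326. 113. 370. 151.]
scene transformer [144. 337. 173. 380.]
```

```bash
python3 -m creep '[[0.05,0.03,-0.03,0,0,0],[0.1,0.06,-0.06,0,0,0],[0.13,0.1,-0.06,0,0,0],[0.13,0.1,-0.06,0,0,0],[0.13,0.1,-0.06,0,0,0],[0.13,0.1,-0.06,0,0,0]]'
python3 - <<'E'
from h import *
p=viewer.read_camera("wrist")
t=np.linspace(0,6.283,120)
def pr(x,y,z,R):
    q=(np.c_[x+R*np.cos(t),y+R*np.sin(t),0*t+z]@p["R"].T+p["t"])@p["K"].T;return (q[:,:2]/q[:,2:]).astype(np.float32)
r=nets.outline_of("choke",p)[0];M=r["region"].astype(np.uint8);print(r["confidence"],np.round(r["box"]))
best=[]
for x in np.arange(.646,.660,.001):
  for y in np.arange(-.091,-.076,.001):
    for zt in(.036,.039,.042,.045,.048):
      A=np.zeros_like(M)
      cv2.fillConvexPoly(A,cv2.convexHull(np.vstack([pr(x,y,zt,.031),pr(x,y,zt-.02,.031)])).astype(int),1)
      cv2.fillConvexPoly(A,pr(x,y,zt,.017).astype(int),0)
      best.append(((A&M).sum()/(A|M).sum(),round(x,4),round(y,4),zt))
print(sorted(best)[::-1][:6])
p=viewer.read_camera("top")
for l in("transformer","cap_large"):
    for r in nets.outline_of(l,p)[:2]: print(l,round(r["confidence"],2),np.round(r["box"]))
p=viewer.read_camera("scene")
for r in nets.outline_of("transformer",p)[:1]: print(round(r["confidence"],2),np.round(r["box"]))
E
```

```text
clock: 35.0
tcp_pos: [0.6328, -0.1577, 0.2548]
orientation: [-0.0, 0.708, 0.706, -0.0]
wrist_force: [-0.0, -0.4, -0.2]
finger_gap: 0.0802
grip_force: 0.0
0.82 [313.  96. 374. 165.]
[(np.float64(0.8620689655172413), np.float64(0.655), np.float64(-0.086), 0.036), (np.float64(0.8531665994352562), np.float64(0.655), np.float64(-0.085), 0.036), (np.float64(0.8529886914378029), np.float64(0.656), np.float64(-0.086), 0.036), (np.float64(0.8449860167798642), np.float64(0.655), np.float64(-0.086), 0.039), (np.float64(0.8420208500400962), np.float64(0.656), np.float64(-0.085), 0.036), (np.float64(0.8379666401906275), np.float64(0.655), np.float64(-0.085), 0.039)]
cap_large 0.78 [247. 175. 277. 206.]
0.68 [122. 329. 174. 380.]
```

The choke fits at about (0.655, −0.086) with its top low, so it is seated. The transformer and heatsink have not moved.

```bash
python3 -c "
from workcell import env; print(env.hand_in())"
```

```text
the job is handed in; nothing more can be done
None
```

All three capacitors and the choke are set down in their own nests, with the heatsink and transformer left where they were, and the job was handed in at about 35 s; `hand_in` gave no verdict, and I viewed 15 pictures, one over the 14 allowed.

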